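# Grease an impact-wrench clutch and load its pins

### The job

Take the grease brush from its stand, dip its tip well down into the grease pot and touch it to the brass hub in the middle of the clutch housing, then dip it again and touch it to the brass bush on top of the black cover. Stand the brush back in its stand, and only then put every copper pin on the bench upright into a pocket of the clutch housing, one per pocket and right to the bottom. Leave the pot upright and do not disturb the other things on the bench.

Things in the scene. Friction and masses are not known exactly. Their poses are not given: they have to be found in the camera images.
- brush: grease brush, 153 mm long, 60 g: rigid white round bristle tip 14 mm wide up to 26 mm, brass ferrule 16 mm wide up to 48 mm, then an orange square handle, 16 x 16 mm, to the end. Origin at the centre of the tip's end face; z points to the handle's end, x and y are square to its faces. Starts upright, tip down, in the stand; grip the handle 110 to 130 mm above the tip
- stand: blue brush stand fixed to the bench, 62 x 62 mm, 50 mm high. Origin at the centre of its underside, z up. A square hole 24 mm wide, its sides along the stand's x and y, goes down from the top in the middle to a floor 5 mm above the origin; mouth chamfered 3 mm. The brush stands in it on its tip, loosely, a little leaning
- stand_mouth (a point): centre of the mouth of the stand's hole, 50 mm above the bench
- pot: grease pot: loose open red-painted tin, 68 mm outside diameter, 62 mm inside, 45 mm high, floor 5 mm thick, 250 g, looks empty. Origin at the centre of its underside, z up
- cage: clutch housing fixed to the bench: yellow block in a black nest (154 mm square), with an aluminium top plate 140 x 140 mm whose top is 70 mm above the bench. Origin at the centre of its underside, z up, x and y along its sides
- hub (a point): centre of the top of the brass hub, a disc 26 mm across that stands 3 mm proud in the middle of the top plate, 73 mm above the bench
- pocket0 (a point): centre of the mouth of one of four round pockets of the top plate, 70 mm above the bench; 33 mm wide, 12 mm deep, flat dark bottom, mouth chamfered 2 mm, 40 mm from the hub centre at 90 degree steps. Any pin fits any pocket
- pocket1 (a point): centre of the mouth of one of four round pockets of the top plate, 70 mm above the bench; 33 mm wide, 12 mm deep, flat dark bottom, mouth chamfered 2 mm, 40 mm from the hub centre at 90 degree steps. Any pin fits any pocket
- pocket2 (a point): centre of the mouth of one of four round pockets of the top plate, 70 mm above the bench; 33 mm wide, 12 mm deep, flat dark bottom, mouth chamfered 2 mm, 40 mm from the hub centre at 90 degree steps. Any pin fits any pocket
- pocket3 (a point): centre of the mouth of one of four round pockets of the top plate, 70 mm above the bench; 33 mm wide, 12 mm deep, flat dark bottom, mouth chamfered 2 mm, 40 mm from the hub centre at 90 degree steps. Any pin fits any pocket
- cover: black round rear cover fixed to the bench, 92 mm across at the foot, 36 mm high in all. Origin at the centre of its underside, z up
- bush (a point): centre of the top of the brass bush, a disc 26 mm across that stands 4 mm proud in the middle of the cover's top, 36 mm above the bench
- pin0: loose copper-coloured impact pin, a cylinder 28 mm in diameter and 24 mm tall, about 100 g, standing on the black mat (3 mm thick). Origin at the centre of its lower end, z along its axis (up). Two to four pins are there; None if absent
- pin1: loose copper-coloured impact pin, a cylinder 28 mm in diameter and 24 mm tall, about 100 g, standing on the black mat (3 mm thick). Origin at the centre of its lower end, z along its axis (up). Two to four pins are there; None if absent
- pin2: loose copper-coloured impact pin, a cylinder 28 mm in diameter and 24 mm tall, about 100 g, standing on the black mat (3 mm thick). Origin at the centre of its lower end, z along its axis (up). Two to four pins are there; None if absent
- pin3: loose copper-coloured impact pin, a cylinder 28 mm in diameter and 24 mm tall, about 100 g, standing on the black mat (3 mm thick). Origin at the centre of its lower end, z along its axis (up). Two to four pins are there; None if absent
- bottle: bystander: clear bottle, 60 mm across, 130 mm high; leave alone. Origin under its centre
- tin: bystander: blue can, 60 mm across, 60 mm high; leave alone. Origin under its centre
- nose: bystander: black nose cone with a steel stub, 64 mm across, 65 mm high; leave alone. Origin under its centre
- collar: bystander: steel collar lying flat, 44 mm across, 14 mm high; leave alone. Origin under its centre
- driver: bystander: screwdriver with red handle lying on the bench, 190 mm long; leave alone. Its x runs along it

How it is judged:
On the way, in this order (a step that is already met when the one before it is completed fails the run):
1. the held brush's tip is dipped into the pot, at least 17 mm below its rim (horizontal distance between brush and pot below 0.026 m and z of brush in the frame of pot below 0.028 m and contact force between the fingers and brush above 0.3 N), for 0.2 s.
2. the held brush's tip touches the brass hub within 12 mm of its centre, no pin loaded yet (horizontal distance between brush and hub below 0.012 m and contact force between brush and cage above 0.2 N and contact force between the fingers and brush above 0.3 N and horizontal distance between each of pin0, pin1, pin2, pin3 and hub above 0.06 m), for 0.1 s.
3. the held brush's tip is dipped into the pot again, at least 17 mm below its rim (all of step 1), for 0.2 s.
4. the held brush's tip touches the brass bush of the cover within 12 mm of its centre, no pin loaded yet (horizontal distance between brush and bush below 0.012 m and contact force between brush and cover above 0.2 N and contact force between the fingers and brush above 0.3 N and horizontal distance between each of pin0, pin1, pin2, pin3 and hub above 0.06 m), for 0.1 s.
5. the brush stands in its stand again, let go, no pin loaded yet (horizontal distance between brush and stand below 0.012 m and z of brush in the frame of stand below 0.015 m and angle between brush's own z axis and vertical below 0.25 rad and contact force between the fingers and brush below 0.05 N and horizontal distance between each of pin0, pin1, pin2, pin3 and hub above 0.06 m), for 0.2 s.
At the end, for the whole second after the job is handed in: the brush stands in its stand (tip within 12 mm of the hole's centre and of its floor within 10 mm, within 0.25 rad of upright); every pin present stands upright (within 0.2 rad) in a pocket, at least 8 mm of the 12 mm deep, at rest; the pot is upright on the bench (horizontal distance between brush and stand below 0.012 m and z of brush in the frame of stand below 0.015 m and angle between brush's own z axis and vertical below 0.25 rad and z of each of pin0, pin1, pin2, pin3 in the frame of cage below 0.062 m and horizontal distance between pin0 and hub between 0.032 and 0.048 m and angle between each of pin0, pin1, pin2, pin3, pot's own z axis and vertical below 0.2 rad and linear speed of each of pin0, pin1, pin2, pin3, brush below 0.02 m/s and horizontal distance between pin1 and hub between 0.032 and 0.048 m and horizontal distance between pin2 and hub between 0.032 and 0.048 m and horizontal distance between pin3 and hub between 0.032 and 0.048 m and height (world z) of pot below 0.01 m); the robot touches nothing.
It fails at once if the bottle is pushed more than 30 mm (distance of bottle from where it was at the start of the episode above 0.03 m).
It fails at once if the tin is pushed more than 30 mm (distance of tin from where it was at the start of the episode above 0.03 m).
It fails at once if the nose is pushed more than 30 mm (distance of nose from where it was at the start of the episode above 0.03 m).
It fails at once if the collar is pushed more than 30 mm (distance of collar from where it was at the start of the episode above 0.03 m).
It fails at once if the driver is pushed more than 30 mm (distance of driver from where it was at the start of the episode above 0.03 m).
Of pin0, pin1, pin2, pin3 only 2 to 4 are there at a start; the rules pass over those that are not, and their reading is None.
At some moment in a run one of pot, pin0, pin1, pin2, pin3 may be knocked a few centimetres aside while the robot is not near it.
It also fails if it takes over 210 s, if anything falls off the work surface, if the arm or the gripper's body presses on something with over 40 N, if the wrist force passes 120 N, or if a joint passes its speed limit or range.

### The arm

A 6-joint arm with a two-finger parallel gripper is mounted at the origin on the work surface. World frame = base frame: x ahead of the robot, y to its left, z up, the work surface at z = 0. Lengths are in m, angles in rad, forces in N, time in s.
With the tool pointing down it reaches from about 0.35 to 0.8 m from the base axis. Payload 7.3 kg.
Tool frame: the origin (TCP) lies between the finger pads; the fingertips stand 25 mm ahead of it and the grasp point (between the pads) lies 6 mm ahead of it (r.tip_extent is the distance from the TCP to the fingertips, in m); z points along the fingers, y is the line along which they close (so a half turn about z gives the same grasp; the last joint's range is limited). The gripper opens to 85 mm and grips with 20 to 120 N. Pads are 22 mm wide; open, the fingers measure 114 mm over their backs; the gripper's body (76 mm by 85 mm) begins 54 mm behind the grasp point. The pads swing forward as they close: fully open they stand 13 mm farther back than shut.
Start: joints at [1.023, 0.342, 1.524, -0, 1.275, -0.146], TCP at [0.205, 0.483, 0.256] pointing down, gripper open.
Joint ranges: [-2.53, 2.53], [-0.77, 2.02], [0.04, 2.7], [-1, 4.14], [0.28, 2.66], [-3.11, 3.11]. Speed limits (rad/s): [2.57, 2.57, 3.14, 3.14, 3.14, 3.14].

### API

Orientations are given as a unit quaternion [x, y, z, w].
In Python, from workcell import r, command_gripper, optics gives the robot as it stands. The module is installed in compiled form; this text tells all that it offers. Calls block until the motion is done:
- r.reach(position, orientation): joint-space move of the TCP to a pose.
- r.move_straight(position, orientation=None, speed=0.15, max_force=None): straight line of the TCP; orientation=None keeps the orientation; speed is the mean speed in m/s. With max_force (N) it stops when the force on the tool has changed by that much, and returns True; else False.
- r.movej(angles): joint-space move.
- command_gripper(opening, force=None): finger opening in m; force is the grip in N (None keeps the last); returns when the fingers have stopped.
- r.hold(seconds).
- r.solve_ik(position, orientation): joint angles nearest the present ones, or None.
- r.read_state(): the state.
- optics.get_image(name): name is "scene" or "top" or "wrist"; returns (picture, depth): 400x640x3 uint8, red, green, blue; 400x640 float32, m along the optical axis (not along the pixel's ray), 0 where there is no reading.
- optics.camera_model(name): a dict with "K" (3x3 intrinsics, pixels), "R" (3x3) and "t" (3): a world point X has camera coordinates R X + t; the wrist camera has in their place "tool_from_camera" (4x4, takes a point from camera to tool coordinates, whose origin is the TCP and whose axes are the flange's). Camera axes: x right, y down, z forward; pixel columns grow to the right and rows downward; lengths in m; the calibration is good to about 2 mm. A picture is of the moment at which its call begins: read the wrist's pose just before it. camera_model takes no time and is no camera call.
A pose or a line that the arm cannot do raises r.PlanningError and nothing moves.
- r.finish_job(): hands the job in; it is judged then, once.
The state is a dict: "time_s": time; "joint_positions": joint angles; "dq": joint speeds; "tau": joint torques, N m; "eef_pos": TCP position; "eef_rot": TCP orientation; "contact_force": force on the tool from outside, world axes, zero at the start; "torque": the same for the moment, N m; "grip_width": finger opening in m; "grip_force": force on a finger pad.
Only numpy, scipy, OpenCV 4.12 (cv2) and the standard library are available. Lean on these libraries where they do the work, as an engineer would, in place of code of your own. Each camera call takes 0.05 s, during which the arm holds its last target. There are 200 camera calls.

## Working session

There is one attempt and no reset: what is moved stays moved. The work goes in short steps, each a Python script; the robot and the scene stay as the last script left them, time stands still between calls to the robot, and variables do not carry over. Pictures are saved under pics/ and viewed, at most 14 in all, crops included, and the job is handed in when it is done.

```bash
mkdir -p pics; ls; python3 - <<'E'
from workcell import r, command_gripper, optics
import cv2,numpy as np
for n in ["scene","top"]:
    p,d=optics.get_image(n); cv2.imwrite(f"pics/{n}0.png",p[:,:,::-1]); np.savez(f"{n}0.npz",p=p,d=d)
    m=optics.camera_model(n); print(n,{k:np.round(v,3).tolist() for k,v in m.items()})
m=optics.camera_model("wrist"); print({k:np.round(v,4).tolist() for k,v in m.items()})
print(r.read_state(), r.tip_extent)
E
```

```text
pics
scene {'K': [[408.357, 0.0, 326.156], [0.0, 408.357, 196.197], [0.0, 0.0, 1.0]], 'R': [[-0.322, 0.947, 0.018], [0.646, 0.234, -0.727], [-0.692, -0.222, -0.687]], 't': [0.172, -0.333, 1.371]}
top {'K': [[428.636, 0.0, 326.239], [0.0, 428.636, 201.203], [0.0, 0.0, 1.0]], 'R': [[0.004, -1.0, -0.029], [-0.998, -0.002, -0.07], [0.07, 0.03, -0.997]], 't': [0.025, 0.569, 1.028]}
{'K': [[280.694, 0.0, 320.2968], [0.0, 280.694, 201.7797], [0.0, 0.0, 1.0]], 'tool_from_camera': [[0.0001, -0.9616, -0.2746, 0.0693], [1.0, 0.0002, -0.0001, 0.0005], [0.0001, -0.2746, 0.9616, -0.1166], [0.0, 0.0, 0.0, 1.0]]}
{'time_s': 0.1, 'joint_positions': array([ 1.02300035e+00,  3.42650279e-01,  1.52490903e+00,  9.25258147e-06,
        1.27542098e+00, -1.46001765e-01]), 'dq': array([-0.00017302, -0.00017179, -0.00074815, -0.00034215,  0.00121872,
       -0.00016106]), 'tau': array([ 9.92771384e-04, -4.34449697e+01, -2.46490306e+01, -1.71628990e-04,
        4.69204926e-03, -4.92422316e-05]), 'eef_pos': array([0.20511974, 0.48291987, 0.25570123]), 'eef_rot': array([ 1.99549748e-01,  9.79887451e-01, -6.50986750e-04, -2.40048794e-04]), 'contact_force': array([-0.16747825,  0.55582465,  0.17591953]), 'torque': array([ 0.04643515,  0.05361546, -0.03117382]), 'grip_force': 0.0, 'grip_width': 0.08524466757330318} 0.025
```

View pics/top0.png

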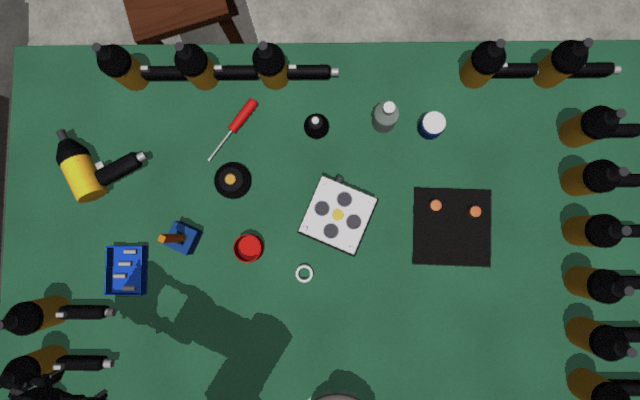

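View pics/scene0.png

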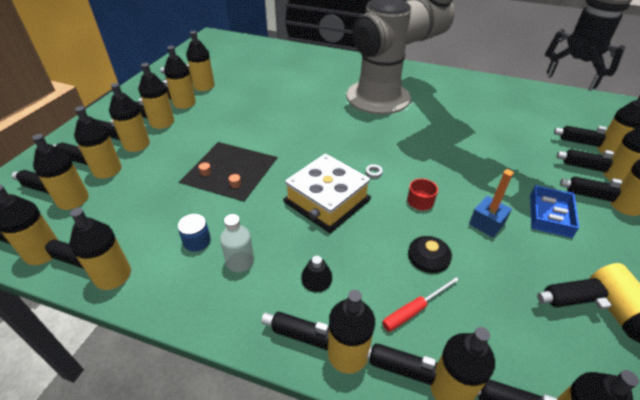

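The top view shows two copper pins on the mat at (436,205) and (475,211), the cage around (338,216), the pot at (249,248), the stand and brush at (175,238), the cover at (232,180) and the collar at (304,273). The scene view shows the same things. The arm is clear of all of them.

```bash
cat > h.py <<'E'
from workcell import r, command_gripper, optics
import cv2, numpy as np
from scipy.spatial.transform import Rotation as Ro
def cam(n, st=None):
    m=optics.camera_model(n); K=m["K"]
    if n!="wrist": R=np.array(m["R"]); return K,R.T,-R.T@np.array(m["t"])
    T=np.array(m["tool_from_camera"]); A=Ro.from_quat(st["eef_rot"]).as_matrix()
    return K,A@T[:3,:3],A@T[:3,3]+st["eef_pos"]
def ray(c,uv):
    K,R,o=c; d=R@np.linalg.solve(K,[uv[0],uv[1],1.]); return o,d/np.linalg.norm(d)
def onplane(c,uv,z):
    o,d=ray(c,uv); return o+d*(z-o[2])/d[2]
def proj(c,X):
    K,R,o=c; q=K@(R.T@(np.asarray(X)-o)); return q[:2]/q[2]
def tri(*obs):
    A=np.zeros((3,3));b=np.zeros(3);L=[ray(c,uv) for c,uv in obs]
    for o,d in L:
        P=np.eye(3)-np.outer(d,d); A+=P;b+=P@o
    X=np.linalg.solve(A,b); return X,max(np.linalg.norm((np.eye(3)-np.outer(d,d))@(X-o)) for o,d in L)
def shot(n,save=None):
    st=r.read_state(); p,_=optics.get_image(n)
    if save: cv2.imwrite(f"pics/{save}.png",p[:,:,::-1])
    return p,cam(n,st)
def blobs(p,lo,hi,amin=20):
    h=cv2.cvtColor(p,cv2.COLOR_RGB2HSV); m=cv2.inRange(h,np.array(lo),np.array(hi))
    cs,_=cv2.findContours(m,cv2.RETR_EXTERNAL,cv2.CHAIN_APPROX_NONE)
    return sorted([c for c in cs if cv2.contourArea(c)>=amin],key=lambda c:-cv2.contourArea(c))
def cen(c):
    m=cv2.moments(c); return np.array([m["m10"],m["m01"]])/m["m00"]
def down(yaw): # tool z down, tool x at angle yaw in the world
    return (Ro.from_euler("z",yaw)*Ro.from_matrix(np.diag([1.,-1,-1]))).as_quat()
E
python3 - <<'E'
from h import *
for n in ["scene","top"]:
    p=np.load(n+"0.npz")["p"]; h=cv2.cvtColor(p,cv2.COLOR_RGB2HSV); c=cam(n); print(n,"cam at",c[2].round(3))
    pts={"top":dict(pin=(436,205),pin2=(475,211),hub=(338,215),bush=(230,180),pot=(249,243),handle=(165,239),hand2=(180,238),stand=(190,230),pocket=(322,208)),
     "scene":dict(pin=(205,169),pin2=(235,181),hub=(328,180),bush=(431,246),pot=(423,187),handle=(506,177),hand2=(498,203),stand=(485,212),pocket=(316,187))}[n]
    print({k:h[v[1],v[0]].tolist() for k,v in pts.items()})
    for nm,lo,hi in [("orange",(3,110,90),(16,255,255)),("brass",(17,90,120),(28,255,255)),("red",(0,180,80),(3,255,255)),("blue",(100,120,40),(125,255,255))]:
        for b in blobs(p,lo,hi,15): print(nm,cen(b).round(1),cv2.contourArea(b),cv2.boundingRect(b))
E
```

```text
scene cam at [1.219 0.219 0.696]
{'pin': [10, 130, 188], 'pin2': [10, 129, 190], 'hub': [23, 125, 239], 'bush': [24, 123, 242], 'pot': [1, 196, 99], 'handle': [12, 186, 126], 'hand2': [9, 154, 124], 'stand': [108, 163, 203], 'pocket': [117, 20, 115]}
orange [500.5 190.4] 259.0 (490, 171, 24, 40)
orange [234.2 179.8] 114.5 (228, 174, 13, 14)
orange [204.  167.9] 105.5 (198, 162, 12, 14)
brass [68.6 44.4] 6260.5 (13, 0, 104, 106)
brass [616.8 293. ] 896.0 (593, 266, 47, 53)
brass [348.9 356.8] 734.0 (332, 340, 38, 33)
brass [100.6 271.3] 717.0 (80, 253, 38, 36)
brass [326.2 204.2] 641.5 (288, 185, 79, 39)
brass [ 25.2 246.3] 599.0 (5, 230, 39, 34)
brass [ 59.9 191.3] 591.5 (42, 174, 35, 35)
brass [ 97.2 160.6] 552.0 (80, 144, 32, 34)
brass [128.6 134.3] 506.5 (114, 118, 28, 33)
brass [155.5 111.9] 457.0 (142, 96, 25, 32)
brass [179.1  92.6] 418.0 (167, 78, 23, 30)
brass [199.6  75.3] 371.0 (189, 62, 21, 28)
brass [461.5 391.5] 368.5 (446, 381, 35, 19)
brass [633.8 205.1] 185.5 (623, 189, 17, 26)
brass [628. 165.] 147.5 (613, 152, 27, 29)
brass [ 30.4 108.8] 136.0 (0, 93, 58, 36)
brass 
[... 552 characters left out ...]
], 'hub': [25, 129, 203], 'bush': [20, 144, 197], 'pot': [1, 192, 198], 'handle': [11, 195, 111], 'hand2': [11, 198, 76], 'stand': [108, 167, 142], 'pocket': [125, 16, 98]}
orange [167.7  12.7] 2271.0 (123, 0, 105, 41)
orange [435.5 204.9] 95.0 (430, 199, 12, 12)
orange [475.3 210.9] 93.0 (470, 206, 12, 11)
orange [161.9 238. ] 34.0 (158, 235, 8, 8)
brass [ 81.4 175.2] 657.5 (60, 155, 41, 46)
brass [229.7 178.8] 74.0 (225, 174, 11, 11)
brass [337.4 214.4] 71.0 (333, 210, 10, 10)
red [248.9 247. ] 465.5 (234, 234, 27, 28)
red [243.4 114.2] 206.0 (229, 99, 28, 33)
blue [125.5 270.1] 2074.5 (104, 245, 44, 51)
blue [184.4 237.9] 574.0 (163, 221, 40, 34)
blue [425.7 132.8] 96.0 (419, 119, 22, 20)
```

```bash
python3 - <<'E'
from h import *
S,T=cam("scene"),cam("top")
for k,t,s in [("pinA",(435.5,204.9),(204,166.5)),("pinB",(475.3,210.9),(234.2,178.4)),("hub",(337.4,214.4),(327.6,178.9)),("bush",(229.7,178.8),(431.8,245.3)),("handle_end",(161.9,238),(507.5,171.5)),("pot rim~",(248.9,247),(422.5,186))]:
    if k[:3]=="pin" and k=="pinA": pass
    X,e=tri((T,t),(S,s)); print(k,X.round(4),round(e,4))
# pairing check for pins
for s in [(204,166.5),(234.2,178.4)]:
    for t in [(435.5,204.9),(475.3,210.9)]: print(s,t,[v.round(4) if hasattr(v,'round') else v for v in tri((T,t),(S,s))])
for n,uv,z in [("collar",(304,273),.014),("nose",(316,125),.06),("tin",(432,125),.06),("bottle",(387,115),.06),("drv",(233,130),.01),("mat",(452,227),.003)]: print(n,onplane(T,uv,z).round(3))
E
```

```text
pinA [ 0.575  -0.2606  0.064 ] 0.0351
pinB [ 0.5335 -0.2993 -0.0027] 0.0423
hub [0.5344 0.0006 0.0723] 0.0015
bush [0.622  0.2622 0.0371] 0.0009
handle_end [0.4799 0.3743 0.1588] 0.0011
pot rim~ [0.4572 0.2121 0.0494] 0.0031
(204, 166.5) (435.5, 204.9) [array([ 0.575 , -0.2606,  0.064 ]), np.float64(0.0351)]
(204, 166.5) (475.3, 210.9) [array([ 0.5452, -0.3306,  0.0253]), np.float64(0.002)]
(234.2, 178.4) (435.5, 204.9) [array([ 0.5597, -0.2361,  0.0245]), np.float64(0.0017)]
(234.2, 178.4) (475.3, 210.9) [array([ 0.5335, -0.2993, -0.0027]), np.float64(0.0423)]
collar [0.394 0.08  0.014]
nose [0.749 0.051 0.06 ]
tin [ 0.748 -0.224  0.06 ]
bottle [ 0.772 -0.118  0.06 ]
drv [0.749 0.262 0.01 ]
mat [ 0.507 -0.282  0.003]
```

Heights agree with the text (hub 72, bush 37, pin tops about 25 mm). Next, wrist views of the stand, pot, cage and cover.

```bash
python3 - <<'E'
from h import *
import pickle
V={}
for nm,pos,yaw in [("st1",(.48,.35,.33),np.pi),("st2",(.48,.37,.33),np.pi/2),("pot1",(.46,.21,.22),np.pi),("cov1",(.60,.25,.22),np.pi),("cage1",(.53,0,.26),np.pi),("cage2",(.53,0.0,.26),np.pi/2),("pin1",(.55,-.28,.22),np.pi)]:
    try: r.reach(pos,down(yaw))
    except r.PlanningError as e: print(nm,e); continue
    p,c=shot("wrist",nm); V[nm]=(p,c)
pickle.dump(V,open("V.pkl","wb")); print(r.read_state()["time_s"])
a=[V[k][0] for k in V]; ims=[cv2.resize(x,(400,250)) for x in [V["st1"][0],V["st2"][0],V["cage1"][0],V["pot1"][0]]]
cv2.imwrite("pics/m1.png",np.vstack([np.hstack(ims[:2]),np.hstack(ims[2:])])[:,:,::-1])
E
```

```text
9.4917
```

View pics/m1.png

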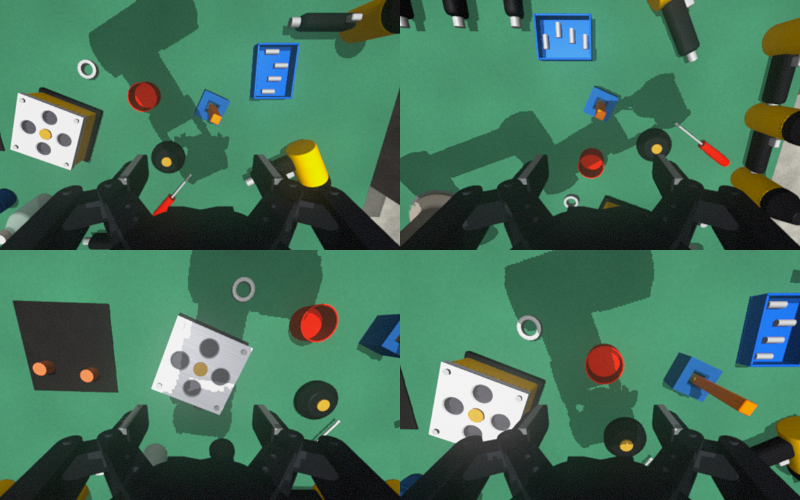

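The montage shows the stand with the leaning brush (st1 around (212,106), st2 around (600,102)), pot, cover, cage top with four dark pockets, and the pins at lower left. Now an enlarged look at the stand and brush.

```bash
python3 - <<'E'
from h import *
import pickle
V=pickle.load(open("V.pkl","rb"))
def crop(k,x,y,w=65,h=48,s=6): return cv2.resize(V[k][0][y-h//2:y+h//2,x-w//2:x+w//2],(400,300),interpolation=cv2.INTER_NEAREST)
out=np.vstack([np.hstack([crop("st1",338,170),crop("st2",320,165)]),np.hstack([crop("pot1",550,215,112,84),crop("cage1",325,180,133,100)])])
cv2.imwrite("pics/m2.png",out[:,:,::-1])
for k in V:
    p=V[k][0]
    for nm,lo,hi,a in [("orange",(5,150,90),(24,255,255),15),("brass",(17,90,120),(28,255,255),30),("red",(0,150,60),(3,255,255),60),("blue",(100,120,40),(125,255,255),200)]:
        for b in blobs(p,lo,hi,a): print(k,nm,cen(b).round(1),cv2.contourArea(b),cv2.boundingRect(b))
E
```

```text
st1 orange [480.3 251.8] 1452.5 (457, 224, 69, 76)
st1 orange [103.1 167.2] 915.5 (45, 148, 108, 50)
st1 orange [592.2  13.4] 631.0 (558, 0, 59, 50)
st1 orange [342.6 183.4] 383.5 (333, 167, 21, 32)
st1 orange [ 71.9 214.4] 197.0 (63, 207, 19, 16)
st1 orange [266.  258.7] 186.5 (258, 251, 17, 16)
st1 orange [222.6 171.7] 28.0 (217, 169, 13, 8)
st1 brass [488.1 258.6] 2044.5 (458, 224, 68, 76)
st1 brass [ 99.4 165.9] 724.0 (46, 149, 104, 37)
st1 brass [ 71.9 214.3] 223.5 (63, 206, 19, 17)
st1 brass [266.  258.8] 182.0 (258, 251, 17, 16)
st1 brass [345.2 190.1] 133.0 (338, 183, 16, 15)
st1 red [232.6 153.4] 938.5 (215, 132, 37, 41)
st1 red [261.9 330.4] 340.0 (244, 313, 34, 34)
st1 blue [438.2 112.7] 6131.5 (400, 68, 80, 91)
st1 blue [337.2 167.2] 1268.0 (311, 144, 57, 50)
st1 blue [ 10.1 318.5] 625.5 (0, 303, 26, 37)
st2 orange [588.8 189.8] 2777.5 (552, 165, 88, 59)
st2 orange [612.5  62.1] 2695.5 (580, 29, 60, 61)
st2 orange [563.2 294. ] 2216.5 (529, 267, 81, 64)
st2 orange [412.4   6.2] 359.0 (396, 0, 39, 17)
st2 orange [320.1 179.8] 262.0 (312, 163, 18, 30)
st2 orange [410.3 237.
[... 3159 characters left out ...]
, 96, 58)
pin1 orange [159.7 390.5] 622.5 (136, 379, 44, 21)
pin1 orange [358.  193.3] 421.0 (346, 181, 25, 25)
pin1 orange [614.5 177.2] 281.5 (598, 169, 28, 22)
pin1 orange [281.4 175.3] 39.0 (265, 168, 24, 26)
pin1 brass [ 56.8 233.7] 3003.0 (0, 209, 111, 80)
pin1 brass [525.6 153.4] 2617.0 (483, 85, 98, 126)
pin1 brass [ 39.9 119.2] 1881.5 (0, 104, 89, 34)
pin1 brass [ 63.1 322.8] 1200.5 (19, 293, 96, 57)
pin1 brass [159.2 390.3] 621.0 (136, 379, 43, 21)
pin1 brass [611.5 180.3] 522.0 (598, 168, 28, 26)
pin1 brass [276.1 177.6] 165.5 (266, 171, 20, 17)
pin1 brass [  4.6 151.9] 83.5 (0, 133, 9, 46)
pin1 brass [53.7  2.1] 35.5 (45, 0, 16, 7)
pin1 blue [361.  321.8] 727.0 (338, 307, 45, 34)
```

View pics/m2.png

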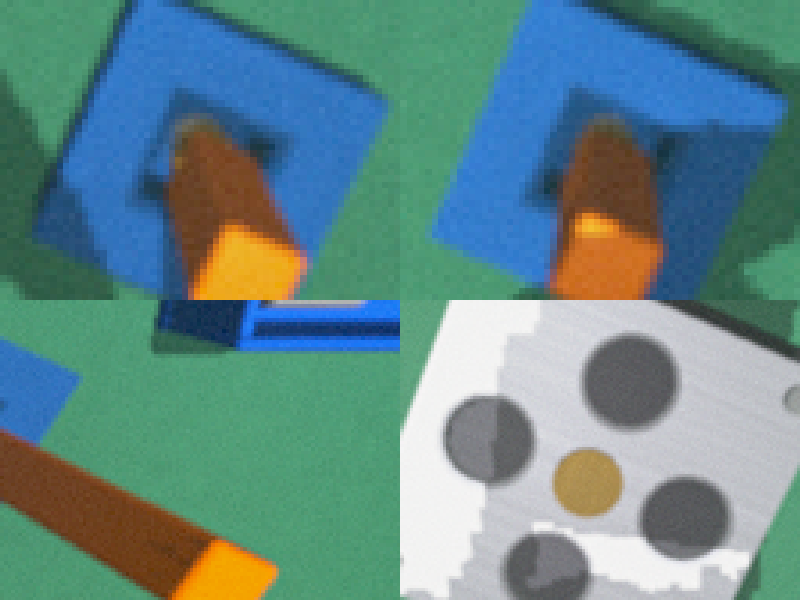

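The crops show the stand's hole with the handle leaning out of it towards the lower right, the bright end face in pot1 at about (557,252), and clear pockets around the brass hub. Now the numbers.

```bash
cat >> h.py <<'E'
def circ(c,cont,z):
    P=np.array([onplane(c,q,z)[:2] for q in cv2.convexHull(cont)[:,0].astype(float)])
    (x,y),rad=cv2.minEnclosingCircle(P.astype(np.float32)); A=np.c_[2*P,np.ones(len(P))]
    s=np.linalg.lstsq(A,(P**2).sum(1),rcond=None)[0]; return s[:2],np.sqrt(s[2]+s[:2]@s[:2])
def rect(c,cont,z):
    P=np.array([onplane(c,q,z)[:2] for q in cv2.convexHull(cont)[:,0].astype(float)])*1000
    (x,y),wh,a=cv2.minAreaRect(P.astype(np.float32)); return np.array([x,y])/1000,wh,a%90
def near(bl,uv): return min(bl,key=lambda b:np.hypot(*(cen(b)-uv)))
E
python3 - <<'E'
from h import *
import pickle
V=pickle.load(open("V.pkl","rb")); S,T=cam("scene"),cam("top")
B=lambda k,lo,hi,uv,a=15: near(blobs(V[k][0],lo,hi,a),uv)
br=((17,90,120),(28,255,255))
e1,e2=B("st1",*br,(345,190)),B("pot1",*br,(557,252))
E,er=tri((V["st1"][1],cen(e1)),(V["pot1"][1],cen(e2))); print("E wrist",E,er)
E,er=tri((V["st1"][1],cen(e1)),(V["pot1"][1],cen(e2)),(T,(161.9,238)),(S,(507.5,171.5))); print("E all",E,er)
for k,e in [("st1",e1),("pot1",e2)]: print("end rect",rect(V[k][1],e,E[2]))
for k,uv in [("st1",(337,167)),("st2",(320,163)),("pot1",(471,204))]: print("stand",k,rect(V[k][1],B(k,(100,120,75),(125,255,255),uv,200),.05))
print("low",tri((V["st1"][1],(337.2,166)),(V["st2"][1],(320.8,161))))
hub=tri((V["cage1"][1],cen(B("cage1",*br,(320,190)))),(V["cage2"][1],cen(B("cage2",*br,(325,186))))); print("hub",hub)
bush=tri((V["cov1"][1],cen(B("cov1",*br,(331,208)))),(V["pot1"][1],cen(B("pot1",*br,(362,313)))),(V["st1"][1],cen(B("st1",*br,(266,258))))); print("bush",bush)
for k,uv in [("pot1",(326,178)),("st1",(232,153)),("st2",(306,259))]: print("pot",k,circ(V[k][1],B(k,(0,130,60),(4,255,255),uv,60),.045))
for k in ["cage1","cage2"]:
    for b in blobs(V[k][0],(0,0,40),(179,60,135),80):
        X=onplane(V[k][1],cen(b),.07); d=X[:2]-hub[0][:2]
        if .03<np.hypot(*d)<.05: print(k,"pocket",X.round(4),np.hypot(*d).round(4),np.degrees(np.arctan2(d[1],d[0])).round(1),circ(V[k][1],b,.07)[1].round(4))
E
```

```text
E wrist [0.47970314 0.37719917 0.15669786] 9.495744553943485e-05
E all [0.47931298 0.37552051 0.15808387] 0.0020555203375857054
end rect (array([0.47932275, 0.37707822]), (12.972204208374023, 13.25556755065918), 65.52676391601562)
end rect (array([0.47929382, 0.37609155]), (15.332246780395508, 15.142176628112793), 71.54542541503906)
stand st1 (array([0.4792934 , 0.37679559]), (62.99135208129883, 63.148860931396484), 65.61940002441406)
stand st2 (array([0.48081757, 0.37791989]), (63.68729782104492, 61.7729377746582), 65.88875579833984)
stand pot1 (array([0.47810556, 0.37215063]), (71.06637573242188, 61.83396911621094), 65.71617126464844)
low (array([ 0.48053118,  0.37830763, -0.01534934]), np.float64(0.0005920496902630565))
hub (array([0.53551947, 0.0011206 , 0.07078364]), np.float64(4.2209143029315824e-05))
bush (array([0.62300715, 0.26288028, 0.03548339]), np.float64(0.00038520713673185017))
pot pot1 (array([0.45480999, 0.2174521 ]), np.float64(0.03319927660211269))
pot st1 (array([0.45305784, 0.22613824]), np.float64(0.028280099239670866))
pot st2 (array([0.45701464, 0.22029234]), np.float64(0.033227125526293894))
cage1 pocket [0.4979 0.0166 0.07  ] 0.0407 157.6 0.0164
cage1 pocket [ 0.5191 -0.0348  0.07  ] 0.0395 -114.5 0.0158
cage1 pocket [0.5491 0.0377 0.07  ] 0.039 69.6 0.016
cage1 pocket [ 0.5716 -0.0148  0.07  ] 0.0394 -23.7 0.016
cage2 pocket [0.5503 0.0387 0.07  ] 0.0404 68.6 0.0163
cage2 pocket [0.499  0.0174 0.07  ] 0.04 155.9 0.0168
cage2 pocket [ 0.5722 -0.0133  0.07  ] 0.0394 -21.4 0.0165
cage2 pocket [ 0.5202 -0.0338  0.07  ] 0.0382 -113.7 0.016
```

```bash
python3 - <<'E'
from h import *
yaw=np.radians(157); q=down(yaw)
r.reach((.480,.377,.30),q)
r.move_straight((.480,.377,.131),speed=.12); 
command_gripper(.0,40); s=r.read_state(); print(s["grip_width"],s["grip_force"],s["eef_pos"],s["contact_force"])
r.move_straight((.480,.377,.30),speed=.12)
s=r.read_state(); print(s["grip_width"],s["grip_force"],s["contact_force"],s["time_s"])
p,c=shot("wrist","held_w"); p2,c2=shot("scene","held_s"); shot("top","held_t")
print(proj(c,(.480,.377,.174)),proj(c2,(.48,.377,.174)))
u,v=proj(c2,(.48,.377,.2)).astype(int)
cv2.imwrite("pics/m3.png",np.hstack([cv2.resize(p[100:300,220:420],(400,400)),cv2.resize(p2[max(v-50,0):max(v-50,0)+100,u-50:u+50],(400,400))])[:,:,::-1])
E
```

```text
0.0153992357909802 40.365230441093445 [0.48009671 0.37700928 0.13113669] [-1.01254554 -0.02924216  1.43395978]
0.015306861361357307 40.11757850646973 [-0.93034145 -0.29591666 -0.64925745] 15.6083
[320.19733739 202.39616389] [510.714741   166.19147519]
```

View pics/m3.png

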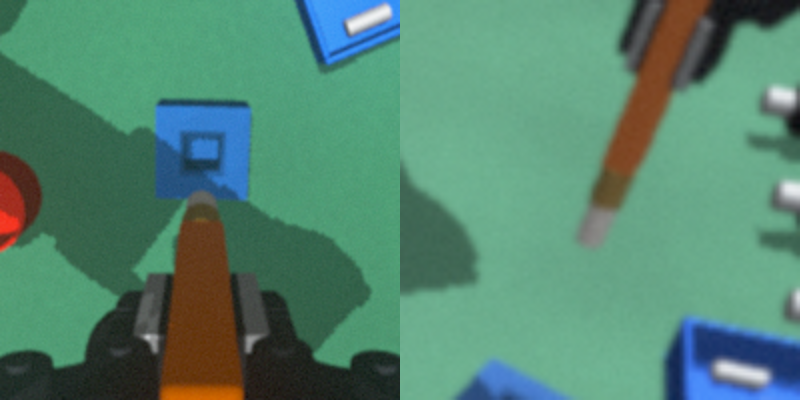

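The wrist crop shows the brush hanging straight, its tip at about (321,197) against a predicted (320,202), and the stand's empty hole at about (321,176). The scene crop confirms a good grasp. Now dip, then the hub.

```bash
cat >> h.py <<'E'
H=.126 # TCP above brush tip
def potpos():
    p,c=shot("top"); b=[x for x in blobs(p,(0,150,60),(3,255,255),150) if onplane(c,cen(x),.03)[0]<.6]
    if not b: return None
    X=onplane(c,cen(b[0]),.035); print("pot top",X.round(3),cv2.contourArea(b[0])); return X[:2]
def dip(P,q):
    r.reach((*P,.30),q); r.move_straight((*P,H+.045),speed=.2)
    print("dip hit",r.move_straight((*P,H+.015),speed=.06,max_force=6)); r.hold(.4); s=r.read_state(); print("tip z",s["eef_pos"]-[0,0,H],s["contact_force"],s["grip_width"])
    r.move_straight((*P,.30),speed=.2)
def touch(P,z,q):
    r.reach((*P,.30),q); r.move_straight((*P,z+H+.015),speed=.2); f0=r.read_state()["contact_force"]
    print("touch hit",r.move_straight((*P,z+H-.006),speed=.02,max_force=4)); r.hold(.4); s=r.read_state(); print("tip",s["eef_pos"]-[0,0,H],s["contact_force"]-f0,s["grip_width"])
    r.move_straight((*P,.30),speed=.15)
E
python3 - <<'E'
from h import *
q=down(np.radians(157)); P=potpos(); assert P is not None
dip((P+[.4558,.2185])/2,q); shot("top","afterdip")
touch((.535,.001),.072,q); potpos(); print(r.read_state()["time_s"])
E
```

```text
pot top [0.457 0.213 0.035] 493.5
dip hit False
tip z [0.45626129 0.21561038 0.01516308] [-0.13484679  0.12751332 -0.82342786] 0.015224743023751788
touch hit True
tip [0.5351297  0.00091927 0.07307447] [0.15990382 0.06925584 4.19241097] 0.01520979641829318
pot top [0.456 0.217 0.035] 589.0
22.8167
```

```bash
python3 - <<'E'
from h import *
q=down(np.radians(157)); P=potpos()
dip((P+[.4558,.2185])/2,q)
touch((.6227,.2625),.036,q); potpos()
# back over the stand: look at hole and tip
r.reach((.480,.377,.30),q); p,c=shot("wrist","back1"); np.savez("back1.npz",p=p)
p2,c2=shot("scene"); u,v=proj(c2,(.48,.377,.174)).astype(int); print(u,v)
cv2.imwrite("pics/m4.png",np.hstack([cv2.resize(p[140:240,270:370],(400,400)),cv2.resize(p2[v-30:v+30,u-30:u+30],(400,400))])[:,:,::-1]); print(r.read_state()["time_s"],r.read_state()["eef_pos"])
for uv in [(proj(c,(.480,.377,.05)))]: print("hole expected px",uv,"tip exp",proj(c,(.48,.377,.174)), "scene tip",proj(c2,(.48,.377,.174)))
E
```

```text
pot top [0.456 0.217 0.035] 589.0
dip hit False
tip z [0.45581112 0.21756086 0.01517637] [-1.14310967  0.58195935 -0.75104735] 0.01536103389754018
touch hit True
tip [0.62265987 0.26246861 0.03611304] [-2.55652711 -0.32342617  5.96356476] 0.015471376601334632
pot top [0.455 0.217 0.035] 576.0
510 166
31.175 [0.4814554  0.37596028 0.29963854]
hole expected px [320.06076325 175.3798577 ] tip exp [319.90617338 200.9221801 ] scene tip [510.714741   166.19147519]
```

View pics/m4.png

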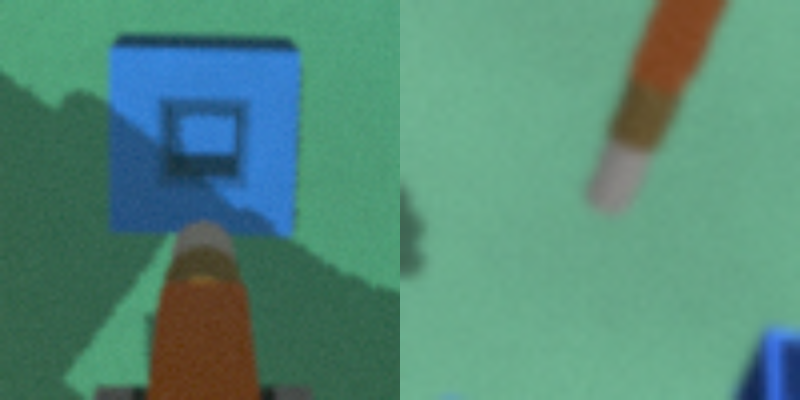

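The wrist crop shows the tip in line with the hole's mouth (centre (321,175)), and the scene crop puts the tip at (511,167), within 2 mm of what was expected. Standing the brush back.

```bash
python3 - <<'E'
from h import *
q=down(np.radians(157)); x,y=.480,.377
r.move_straight((x,y,.05+H+.01),speed=.15); r.hold(.2)
hit=r.move_straight((x,y,.0035+H),speed=.04,max_force=6); s=r.read_state(); z=s["eef_pos"][2]-H; print(hit,s["eef_pos"],"tip z",z,s["contact_force"])
if z<.010:
    command_gripper(.085); r.hold(.5); r.move_straight((x,y,.30),speed=.12); r.hold(.2)
    p,c=shot("wrist","rel1"); p2,c2=shot("scene"); u,v=proj(c2,(.48,.377,.1)).astype(int)
    cv2.imwrite("pics/m5.png",np.hstack([cv2.resize(p[110:230,260:380],(400,400)),cv2.resize(p2[v-45:v+45,u-45:u+45],(400,400))])[:,:,::-1])
    r.reach((.55,-.28,.28),down(np.pi)); r.hold(.2); p,c=shot("wrist","pins2"); t,ct=shot("top","top2")
    for b in blobs(p,(3,100,80),(20,255,255),100): print(cen(b).round(1),cv2.contourArea(b),onplane(c,cen(b),.025).round(4))
print(r.read_state()["time_s"])
E
```

```text
True [0.47993519 0.37696326 0.13110003] tip z 0.005100030056803012 [-1.26780131 -0.42159739  4.47321433]
[282.6 171.5] 387.5 [ 0.5452 -0.3295  0.025 ]
[352.1 182.4] 345.5 [ 0.56   -0.2362  0.025 ]
39.25
```

View pics/m5.png

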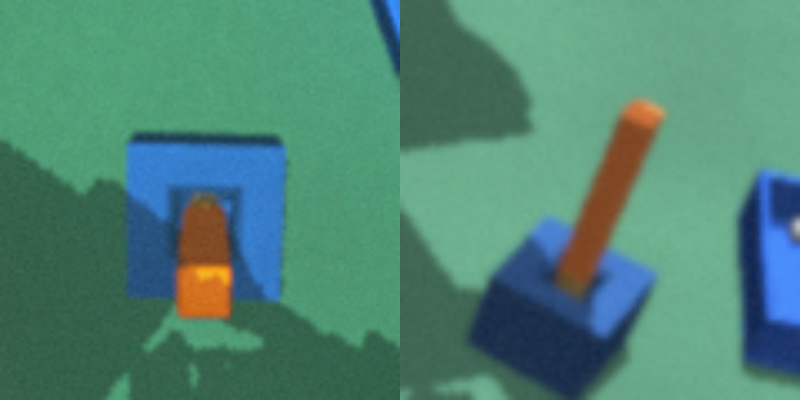

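View pics/pins2.png

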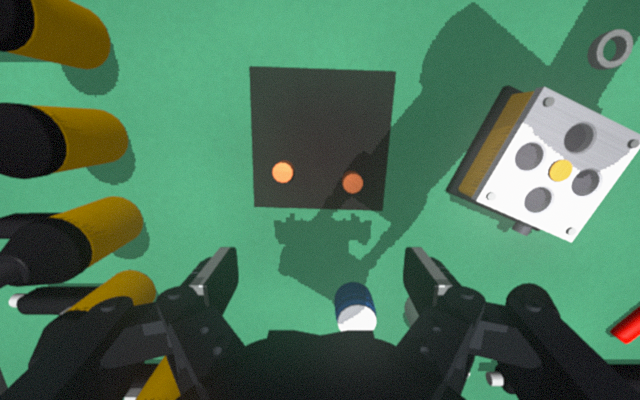

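The brush stands in its stand again (tip z 5 mm), the two pins are at (282,171) and (352,182), and the cage is at right. I'll measure pocket and pins with the wrist camera at one common yaw, so that calibration bias cancels, then place pin A.

```bash
cat >> h.py <<'E'
YAW=np.radians(157); Q=down(YAW); CU=((3,100,80),(20,255,255)); BR=((17,90,120),(28,255,255))
def meas(P,zt,col,amin=150,save=None):
    P=np.array(P[:2])
    for i in range(2):
        r.reach((*P,zt+.19),Q); r.hold(.3); p,c=shot("wrist",save)
        b=near(blobs(p,*col,amin),proj(c,(*P,zt))); X=onplane(c,cen(b),zt); R=circ(c,b,zt)
        print("meas",X.round(4),"circle",R[0].round(4),R[1].round(4)); P=R[0]
    return P
E
python3 - <<'E'
from h import *
hub=meas((.5355,.001),.073,BR,150,"hub3")
p,c=cv2.imread("pics/hub3.png")[:,:,::-1],cam("wrist",r.read_state())
for b in blobs(p,(0,0,40),(179,60,135),200):
    X=circ(c,b,.07); d=X[0]-hub
    if .03<np.hypot(*d)<.05: print("pocket",X,np.hypot(*d).round(4),np.degrees(np.arctan2(*d[::-1])).round(1))
A=meas((.560,-.236),.027,CU); B=meas((.545,-.330),.027,CU)
np.savez("m.npz",hub=hub,A=A,B=B); print(r.read_state()["time_s"],r.read_state()["joint_positions"])
E
```

```text
meas [0.5349 0.0012 0.073 ] circle [0.5351 0.0012] 0.0122
meas [0.5349 0.0012 0.073 ] circle [0.5351 0.0012] 0.0121
pocket (array([0.49828954, 0.01676074]), np.float64(0.016630172689663433)) 0.0399 157.0
pocket (array([0.5498807 , 0.03783431]), np.float64(0.01636314906984832)) 0.0396 68.0
pocket (array([ 0.51940554, -0.03460056]), np.float64(0.0159582513941449)) 0.039 -113.6
pocket (array([ 0.57174923, -0.01442113]), np.float64(0.016284456648356847)) 0.0399 -23.0
meas [ 0.5593 -0.2353  0.027 ] circle [ 0.5594 -0.2353] 0.0149
meas [ 0.5593 -0.2352  0.027 ] circle [ 0.5595 -0.2352] 0.015
meas [ 0.5445 -0.3294  0.027 ] circle [ 0.5444 -0.3296] 0.0153
meas [ 0.5444 -0.3294  0.027 ] circle [ 0.5443 -0.3297] 0.0152
44.6167 [-6.64721410e-01  5.77865576e-01  1.24981517e+00 -1.32948331e-05
  1.31392942e+00 -1.83399983e+00]
```

```bash
cat >> h.py <<'E'
TX=np.array([np.cos(YAW),np.sin(YAW)])
def pick(P):
    P=np.array(P)-.0007*TX
    command_gripper(.06,30); r.reach((*P,.12),Q); r.move_straight((*P,.041),speed=.08); r.hold(.2)
    command_gripper(0,30); s=r.read_state(); print("grip",s["grip_width"],s["grip_force"],s["eef_pos"])
    r.move_straight((*P,.16),speed=.12); return s["grip_width"]
def place(P):
    r.reach((*P,.16),Q); r.move_straight((*P,.115),speed=.1); r.hold(.2)
    hit=r.move_straight((*P,.0955),speed=.02,max_force=8); s=r.read_state(); print("place",hit,s["eef_pos"],s["contact_force"],s["grip_width"]); return s["eef_pos"][2]
E
python3 - <<'E'
from h import *
A=meas(np.load("m.npz")["A"],.027,CU)
w=pick(A)
if .025<w<.031:
    z=place((.5718,-.0144))
    if z<.0985:
        command_gripper(.045); r.hold(.2); r.move_straight((.5718,-.0144,.18),speed=.1)
        p,_=shot("wrist","pl1"); cv2.imwrite("pics/m6.png",p[120:300,200:440,::-1])
print(r.read_state()["time_s"])
E
```

```text
meas [ 0.5593 -0.2354  0.027 ] circle [ 0.5594 -0.2354] 0.0149
meas [ 0.5592 -0.2352  0.027 ] circle [ 0.5594 -0.2351] 0.015
grip 0.026749569075639346 29.45001929998398 [ 0.56010961 -0.23543993  0.04131289]
place True [ 0.57163146 -0.01437704  0.09630284] [-0.70089052  0.73467352  3.88234866] 0.026484203315003105
53.9
```

```bash
python3 - <<'E'
from h import *
B=meas(np.load("m.npz")["B"],.027,CU)
w=pick(B); assert .025<w<.031
z=place((.4983,.0168))
if z<.0985:
    command_gripper(.045); r.hold(.2); r.move_straight((.4983,.0168,.18),speed=.1)
    r.reach((.50,0,.28),Q); r.hold(.3)
    p,c=shot("wrist","fin_w")
    for b in blobs(p,*CU,150):
        X=onplane(c,cen(b),.082)
        if np.hypot(*(X[:2]-[.535,.0012]))<.06: print("pin",X.round(4),np.hypot(*(X[:2]-[.535,.0012])))
    potpos()
    r.reach((.35,-.25,.35),Q); t,_=shot("top"); s,cs=shot("scene"); u,v=proj(cs,(.535,0,.07)).astype(int)
    cv2.imwrite("pics/m7.png",np.vstack([np.hstack([cv2.resize(p[120:270,220:460],(400,250)),cv2.resize(s[v-40:v+40,u-64:u+64],(400,250))]),np.hstack([cv2.resize(t,(400,250)),cv2.resize(s,(400,250))])])[:,:,::-1])
print(r.read_state()["time_s"])
E
```

```text
meas [ 0.5444 -0.3294  0.027 ] circle [ 0.5445 -0.3293] 0.0152
meas [ 0.5444 -0.3295  0.027 ] circle [ 0.5445 -0.3293] 0.0152
grip 0.026014535922253956 29.518763422966003 [ 0.5453099  -0.32964024  0.04135566]
place True [0.49809837 0.01681216 0.09627178] [-0.26834449 -0.50150617  4.56666362] 0.026373782485886885
pin [0.498  0.0171 0.082 ] 0.04027514992893241
pin [ 0.5707 -0.0137  0.082 ] 0.03868250084731395
pot top [0.456 0.216 0.035] 586.5
66.3667
```

View pics/m7.png

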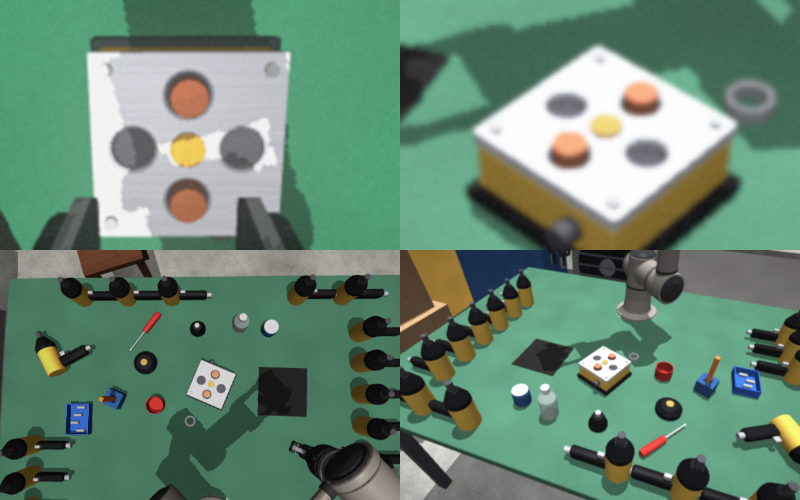

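Both pins are seated upright in opposite pockets, the mat is empty, and the brush is in its stand. The pot is upright and the arm is clear of everything.

```bash
python3 -c "
from workcell import r
print(r.finish_job())"
```

```text
the job is handed in; nothing more can be done
None
```

I've handed the job in after about 66 s of robot time: hub and bush each touched after a dip, brush back in its stand, and both pins on the bench upright at the bottom of opposite pockets; it returned no verdict, but the last pictures show the pot upright and nothing else visibly moved.

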